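Bed a resin block on its parallels in a trimming vise and close the chip guard

ROBOT

A 7-joint arm with a two-finger parallel gripper is mounted at the origin on a cart in front of the work surface, level with it; the furniture and walls round the work are solid. World frame = base frame: x ahead of the robot, y to its left, z up, the work surface at z = 0. Lengths are in m, angles in rad, forces in N, time in s.
With the tool pointing down it reaches from about 0.35 to 0.9 m from the base axis. Payload 8.1 kg.
Tool frame: the origin (TCP) lies midway between the tips of the shut fingers; the grasp point (between the pads) lies arm.tcp_to_grasp behind it (arm.tcp_to_grasp is the distance from the TCP to the grasp point, in m); z points along the fingers, y is the line along which they close (so a half turn about z gives the same grasp; the last joint's range is limited). The gripper opens to 92 mm and grips with 3 to 60 N. Pads are 19 mm wide; open, the fingers measure 130 mm over their backs; the gripper's body (75 mm by 190 mm) begins 47 mm behind the grasp point.
Start: joints at [1.174, 0.434, 0.025, 1.573, -0.012, 1.134, -0.075], TCP at [0.181, -0.598, 0.227] pointing down, gripper open.
Joint ranges: [-2.62, 2.62], [-0.44, 2.09], [-1.27, 1.32], [0.08, 2.57], [-1.32, 4.46], [0.12, 2], [-2.74, 2.74]. Speed limits (rad/s): [2.22, 2.22, 3.01, 3.01, 3.14, 3.14, 3.14].

INTERFACE

Orientations are given as a rotation vector (axis times angle).
In Python, from cell import observe, get_image, arm gives the robot as it stands. The module is installed in compiled form; this text tells all that it offers.
- The arm moves only by the tool drive_tool, never from a script. Its argument "steps" is a list of rows, each a list of 5 numbers: the closure, from 0 (fully open) to 1 (shut), then the shift along the world's x, y, z in mm, then the turn about the world's z in rad. In form: [[hand, x, y, z, roll], ...]. A call has 1 to 20 rows; each row shifts and turns the commanded pose from where the row before left it; what a row does not reach is not made up. A row lasts 1/12 s, in which the tool goes at most 41.7 mm and 7.16 degrees, less where a joint would pass 70% of its speed; a pose out of reach is approached as far as the arm can. A call with a gripper value outside its range is refused whole. The fingers move at their own pace and stop on an object; "grip_force" is the grip in N (left out, the last holds). Time passes only in rows, so rows that do not move let the fingers close. It gives the time, the measured TCP pose, the force, the opening and the grip force at its end, in the units of the state.
- observe(): the state, without advancing time (a new reading comes with each control period).
- get_image(name): name is "side" or "top" or "wrist"; returns a dict with "image" (384x512x3 uint8, red, green, blue), "vfov" (degrees; the focal length in pixels is half the picture's height over the tangent of half this angle, whatever the lens; pixels are square), "cx", "cy" (the principal point, pixels), "xyz" and "attitude" of the camera in the world. Camera axes: x right, y down, z forward; pixel columns grow to the right and rows downward; lengths in m; the calibration is good to about 2 mm. The wrist camera is an equidistant fisheye: a pixel r from the principal point sees the ray r / f radians off the axis. A picture is of the moment at which its call begins. There is no depth.
- arm.sign_off(): hands the job in; it is judged then, once.
The state is a dict: "clock": time; "joints": joint angles; "dq": joint speeds; "joint_efforts": joint torques, N m; "position": TCP position; "ee_rot": TCP orientation; "force": force on the tool from outside, world axes, zero at the start; "ft_torque": the same for the moment, N m; "width": opening from 0.0 (shut) to 1.0 (fully open); "gripper_force": force on a finger pad.
Only numpy, scipy, OpenCV 4.12 (cv2) and the standard library are available. Lean on these libraries where they do the work, as an engineer would, in place of code of your own. Each camera call takes 0.05 s, during which the arm holds its last target. There are 200 camera calls.

TASK

The resin specimen block is nipped in the small trimming vise but rides high and crooked, so the two steel parallels under it still slide. Take the soft-faced tamper and tap the block down with light blows on its bare shoulders, never on the bone core standing out in the middle, until it is fully down and level and a tap finds it solid on both parallels. Then stand the tamper back on its foot on the worktop, swing the clear guard up past upright from its open stop and lower it gently onto its front posts, leaving the jar, cup and beaker standing about undisturbed.

Things in the scene. Friction and masses are not known exactly. Their poses are not given: they have to be found in the camera images.
- vise: Small steel vise fixed on a grey base plate (168 x 150 x 8 mm). Origin: underside of the plate, midway between the jaws. +x points to the guard hinge at the back, -x (knurled screw knob, to x = -80, z = 41 mm) roughly to the robot, y along the jaws, z up. Inner jaw faces at x = +-17 mm, outer at -39 and +43, 94 mm long, tops at z = 50; bed at z = 16.
- block: Cream resin block 34 (x) x 92 (y) x 30 mm, nipped in the jaws; origin under its centre. It only slides up and down (12 N to start, 25 N at 50 mm/s) and rocks in the jaws' plane (0.4 N m). At first its middle is 5 to 8.5 mm too high, each end up to 2.5 mm more or less. Fully down its top is at z = 64 mm in the vise frame. Over 100 N cracks it; a tap at 0.08 m/s peaks near 60 N.
- shoulder_left (a point): Middle of the block's bare top on the vise's +y side, 29 mm along y from the block's middle: a place to tap. In the vise frame x = 0, y = +29 mm, and z = 64 mm when fully down.
- shoulder_right (a point): The same on the vise's -y side: x = 0, y = -29 mm, z = 64 mm when fully down.
- core: Fragile bone core, 18 mm in diameter, standing 6 mm out of the middle of the block's top; origin at the centre of its foot, on the block's top. Not to be touched.
- front_parallel: Loose steel parallel, 8 (x) x 112 (y) x 18 mm (z), standing on the vise bed under the block along the front jaw (x = -12.5 mm in the vise frame), its ends showing beyond the block. Origin at the centre of its underside. A block stopped a hair above it still leaves it loose: once down, tap each shoulder once more (15 to 20 N) to feel that it no longer moves.
- back_parallel: The same along the back jaw (x = +12.5 mm in the vise frame).
- tamper: Soft-faced hand tamper, round, upright, 112 mm tall, 0.16 kg, standing on its white nylon foot (26 mm in diameter, 16 mm high); thin steel stem; black ribbed handle, 23 mm in diameter, 58 to 112 mm above the foot's face: grip it about 85 mm up. Origin at the centre of the foot's face, z up the handle. It stands in one of four places among jar, cup and beaker.
- guard (a joint): Angle of the clear chip guard about its hinge, rad: 0 = closed, lying level on the front posts; 1.57 = upright; 2.0 = open, leaning back on its stop. It swings freely and falls to either side. 0.22 kg.
- guard_hinge (a point): Middle of the guard's hinge axis, which runs along the vise's y; at x = +76, z = 86 mm in the vise frame. Brackets there at y = +-73 mm with stop lugs behind, up to 120 mm high. The guard's two front posts (15 mm in diameter, rubber tops at z = 82 mm) stand at x = -28, y = +-64 mm.
- guard_handle (a point): Middle of the guard's handle, a round steel bar 10 mm in diameter, 84 mm long along the vise's y, 160 mm from the hinge axis, with a clear gap of 38 mm between it and the guard's edge. Closed, it lies at x = -84, z = 86 mm in the vise frame. The guard is 142 mm wide and 8 mm thick.
- stain_jar: Glass staining jar, 54 mm in diameter, 101 mm tall, loose bystander. Origin under its centre. (Behind these things and to the left of the vise stand the room's fixed bottles and a paper roll, up to 275 mm high, from about x = 0.53 m and y = -0.18 m on.)
- specimen_cup: White-lidded specimen cup, 47 mm in diameter, 58 mm tall, loose bystander. Origin under its centre.
- swab_beaker: Small beaker with wooden swabs, 47 mm in diameter, 105 mm tall with the swabs, loose bystander. Origin under its centre.

How it is judged:
On the way, in this order (a step that is already met when the one before it is completed fails the run):
1. the tamper's blow lands on the block (contact force between tamper and block above 4 N).
2. a tap finds the block solid: fully down at both shoulders and driven hard onto both parallels (z of each of shoulder_left, shoulder_right in the frame of vise below 0.0655 m and contact force between block and front_parallel above 2 N and contact force between block and back_parallel above 2 N).
3. the tamper stands on its foot on the worktop, let go (height (world z) of tamper between -0.005 and 0.004 m and angle between tamper's own z axis and vertical below 0.1 rad and contact force between tamper and the fingers below 0.1 N), for 0.2 s.
4. the guard has been swung forward past upright (value of joint guard below 1.5 rad).
At the end, for the whole second after the job is handed in: Both shoulders of the block are within 1.5 mm of their fully-down height (64 mm in the vise frame) and the parallels are still beneath it, less than 20 mm from where they were; the tamper stands upright, at rest, on its foot on the worktop; the guard lies on its front posts (joint under 0.03 rad) (z of each of shoulder_left, shoulder_right in the frame of vise below 0.0655 m and distance of each of front_parallel, back_parallel from where it was at the start of the episode below 0.02 m and value of joint guard below 0.03 rad and angular speed of tamper below 0.2 rad/s and linear speed of tamper below 0.02 m/s and height (world z) of tamper between -0.005 and 0.004 m and angle between tamper's own z axis and vertical below 0.1 rad); the robot touches nothing.
It fails at once if the bone core is touched (contact force between core and anything else above 1 N).
It fails at once if the block is struck harder than a light tap (over 100 N) (contact force between tamper and block above 100 N).
It fails at once if the gripper or arm itself pushes the block (contact force between any of the fingers, the arm and block above 2 N).
It fails at once if the guard slams down (faster than 2 rad/s near its stop) (value of joint guard below 0.4 rad and velocity of joint guard below -2 rad/s).
It fails at once if the jar, cup or beaker is shifted by more than 30 mm or tipped (distance of any of stain_jar, specimen_cup, swab_beaker from where it was at the start of the episode above 0.03 m or angle between any of stain_jar, specimen_cup, swab_beaker's own z axis and vertical above 0.3 rad).
It also fails if it takes over 72 s, if anything falls off the work surface, if the arm or the gripper's body presses on something with over 40 N, if the wrist force passes 120 N, or if a joint passes its speed limit or range.

## Working session

There is one attempt and no reset: what is moved stays moved. The work goes in short steps, Python scripts to look and compute and a tool call to move; the robot and the scene stay as the last step left them, time stands still between calls to the robot, and variables do not carry over. Pictures are saved under pics/ and viewed, at most 10 in all, crops included, and the job is handed in when it is done.

Besides the shell and the picture viewer there is one more tool, called after "Call:" as name(argument=value, ...) on one line, values as JSON. drive_tool: Moves the arm, as the interface text tells. Its arguments: {"type":"object","properties":{"steps":{"type":"array"},"grip_force":{"type":"number"}},"required":["steps"]}

```bash
mkdir -p pics
cat > h.py <<'E'
import numpy as np, cv2
from scipy.spatial.transform import Rotation as R
from cell import observe, get_image, arm
def cam(name,fn=None):
    d=get_image(name)
    if fn: cv2.imwrite('pics/'+fn,d['image'][:,:,::-1])
    return d
def rot(a):
    a=np.array(a,float)
    if a.shape==(3,3): return a
    return R.from_rotvec(a).as_matrix()
def ray(d,u,v,fish=False):
    f=d['image'].shape[0]/2/np.tan(np.radians(d['vfov'])/2)
    x,y=u-d['cx'],v-d['cy']
    if fish:
        r=np.hypot(x,y)+1e-9;t=r/f;c=np.array([x/r*np.sin(t),y/r*np.sin(t),np.cos(t)])
    else: c=np.array([x/f,y/f,1.])
    return rot(d['attitude'])@c
def onz(d,u,v,z,fish=False):
    w=ray(d,u,v,fish);o=np.array(d['xyz']);return o+w*(z-o[2])/w[2]
def proj(d,p):
    f=d['image'].shape[0]/2/np.tan(np.radians(d['vfov'])/2)
    c=rot(d['attitude']).T@(np.array(p)-np.array(d['xyz']));return d['cx']+f*c[0]/c[2],d['cy']+f*c[1]/c[2]
E
python3 - <<'E'
from h import *
for n in ['side','top']:
    d=cam(n,n+'0.png');print(n,d['vfov'],d['cx'],d['cy'],d['xyz'],d['attitude'])
d=cam('wrist','w0.png');print(d['vfov'],d['xyz'],d['attitude'])
print(observe(),arm.tcp_to_grasp)
E
```

```text
side 48.950392212649135 253.3150646524251 190.24634356062194 [0.33467581 0.66209489 0.68155904] [-0.24597676  2.75482211 -1.31478027]
top 55.32302228636249 257.1367602827726 195.09027606342414 [ 0.393497   -0.02927586  0.94328724] [-2.21787493  2.17449164 -0.07460022]
65.70646984690485 [ 0.25865602 -0.57566169  0.38275621] [ 2.31934844 -1.72049344 -0.26459818]
{'clock': 0.15, 'joints': array([ 1.17438888,  0.43509133,  0.02495102,  1.5738792 , -0.01158956,
        1.1339989 , -0.07508246]), 'dq': array([-0.00168074, -0.00428447, -0.00031315, -0.0040031 , -0.00022329,
       -0.0006369 , -0.0002035 ]), 'joint_efforts': array([ 2.09826059e-03, -6.68263364e+01,  9.86112356e-01, -3.14699435e+01,
       -6.05052290e-02,  3.92956892e-02,  3.92112395e-05]), 'position': array([ 0.18085126, -0.59785713,  0.22611078]), 'ee_rot': array([-3.10657627e+00, -4.59638421e-01,  4.57163803e-04]), 'force': array([-0.172199  , -0.30705964,  0.84669092]), 'ft_torque': array([-0.00917246, -0.0110393 , -0.00161345]), 'gripper_force': 0.0, 'width': 0.9982914350672809} 0.0188
```

View pics/top0.png

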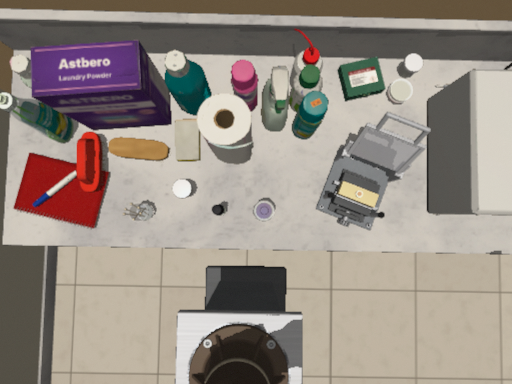

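View pics/side0.png

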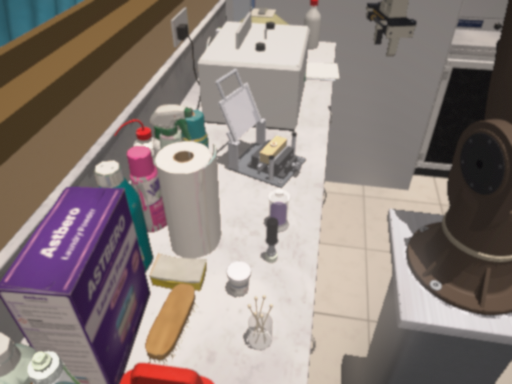

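Run:
```python
from h import *
t=cv2.imread('pics/top0.png');s=cv2.imread('pics/side0.png')
a=cv2.resize(t[105:235,300:440],None,fx=4,fy=4,interpolation=cv2.INTER_CUBIC)
b=cv2.resize(s[60:190,215:315],None,fx=4,fy=4,interpolation=cv2.INTER_CUBIC)[:520]
c=np.zeros((520,240,3),np.uint8);x=cv2.resize(t[180:240,195:285],None,fx=2.6,fy=2.6);c[:x.shape[0],:x.shape[1]]=x
y=cv2.resize(s[185:270,255:300],None,fx=4,fy=4);c[170:170+340,:180]=y
cv2.imwrite('pics/c1.png',np.hstack([a,b[:,:240] if 0 else b])[:, :800] if 0 else cv2.resize(np.hstack([a,b]),(800,433)))
d=cam('top','top1.png')
for n,u,v,z in [('tamper',218,209,.112),('jar',264,210,.1),('cup',181,188,.058),('visescrew',357,190,.06)]:print(n,onz(d,u,v,z))
```

```text
tamper [0.40889609 0.05140472 0.112     ]
jar [ 0.40889853 -0.05321466  0.1       ]
cup [0.45889038 0.14733529 0.058     ]
visescrew [ 0.46250027 -0.27891934  0.06      ]
```

View pics/c1.png

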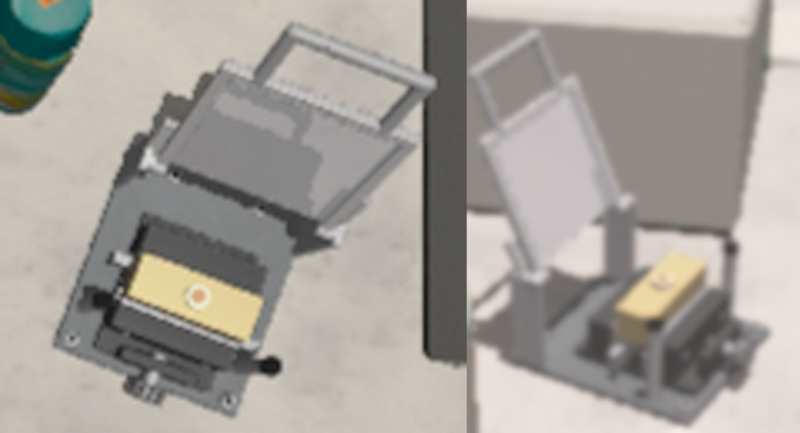

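Run:
```python
from h import *
d=cam('top');im=d['image'].astype(int);r,g,b=im[...,0],im[...,1],im[...,2]
m=((r-b>45)&(r>130)).astype(np.uint8);m[:170]=0;m[215:]=0;m[:,:330]=0;m[:,390:]=0
m=cv2.morphologyEx(m,cv2.MORPH_CLOSE,np.ones((5,5)))
c=max(cv2.findContours(m,0,1)[0],key=cv2.contourArea)
# undo perspective: corners to plane z
P=np.array([onz(d,p[0][0],p[0][1],.071)[:2] for p in c],np.float32)*1000
print('block',cv2.minAreaRect(P))
pl=onz(d,300+98/3.333,105+298/3.333,.081);pr=onz(d,300+268/3.333,105+366/3.333,.081)
v=(pl-pr)[:2];print('posts',pl,pr,np.hypot(*v),np.degrees(np.arctan2(v[1],v[0])))
co=onz(d,300+198/3.333,105+297/3.333,.077);print('core',co)
def blob(d,x0,x1,y0,y1,th):
    i=d['image'].max(2);k=np.zeros(i.shape,np.uint8);k[y0:y1,x0:x1]=i[y0:y1,x0:x1]<th
    n,l,s,ce=cv2.connectedComponentsWithStats(k);j=1+np.argmax(s[1:,4]);return s[j],ce[j]
s,ce=blob(d,205,232,198,222,70);print(s,ce)
for z in(.112,.085):print(onz(d,*ce,z))
e=cam('side');s,ce=blob(e,258,285,208,250,80);print('side',s,ce,onz(e,*ce,.085))
# block ends in side: known-points check later
q=e['image'];print(e['xyz'])
for y in(29,0,-29):pass
```

```text
block ((452.58978271484375, -278.56829833984375), (92.97502136230469, 33.57741165161133), 69.80406188964844)
posts [ 0.44909338 -0.20763765  0.081     ] [ 0.40330045 -0.32854545  0.081     ] 0.12928917248433547 69.25619458812983
core [ 0.45149875 -0.2798806   0.077     ]
[212 205  12  10  94] [218.13829787 209.21276596]
[0.40842055 0.05107936 0.112     ]
[0.40890526 0.05368928 0.085     ]
side [267 218  11  27 218] [271.58256881 230.43119266] [0.40843398 0.05651382 0.085     ]
[0.33467581 0.66209489 0.68155904]
```

View pics/w0.png

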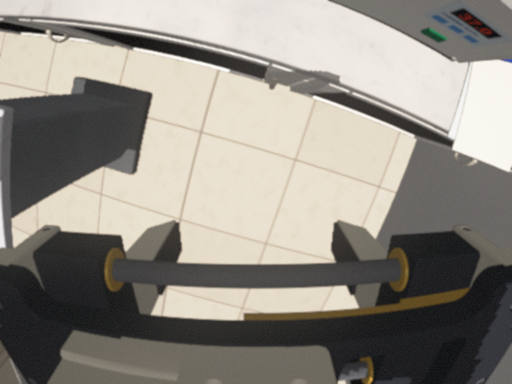

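Call:
drive_tool(steps=[[0.4, 9, 26, 1, -0.0325], [0.4, 9, 26, 1, -0.0325], [0.4, 9, 26, 1, -0.0325], [0.4, 9, 26, 1, -0.0325], [0.4, 9, 26, 1, -0.0325], [0.4, 9, 26, 1, -0.0325], [0.4, 9, 26, 1, -0.0325], [0.4, 9, 26, 1, -0.0325], [0.4, 9, 26, 1, -0.0325], [0.4, 9, 26, 1, -0.0325], [0.4, 9, 26, 1, -0.0325], [0.4, 9, 26, 1, -0.0325], [0.4, 9, 26, 1, -0.0325], [0.4, 9, 26, 1, -0.0325], [0.4, 9, 26, 1, -0.0325], [0.4, 9, 26, 1, -0.0325], [0.4, 9, 26, 1, -0.0325], [0.4, 9, 26, 1, -0.0325], [0.4, 9, 26, 1, -0.0325], [0.4, 9, 26, 1, -0.0325]], grip_force=50)

```text
clock: 1.97
position: [0.3612, -0.0769, 0.247]
ee_rot: [3.091, -0.559, 0.001]
force: [0.5, 0.4, 0.2]
width: 0.599
gripper_force: 0.0
```

Call:
drive_tool(steps=[[0.4, 8, 22, 0, 0], [0.4, 8, 22, 0, 0], [0.4, 8, 22, 0, 0], [0.4, 8, 22, 0, 0], [0.4, 8, 22, 0, 0], [0.4, 8, 22, 0, 0], [0.4, 0, 0, 0, 0], [0.4, 0, 0, 0, 0]])

```text
clock: 2.63
position: [0.4091, 0.0547, 0.2467]
ee_rot: [-3.092, 0.553, 0.0]
force: [0.1, -0.3, 0.4]
width: 0.601
gripper_force: 0.0
```

Run:
```python
from h import *
d=cam('wrist','w1.png')
# predict: where would the tamper top appear
f=384/2/np.tan(np.radians(d['vfov'])/2)
def pf(p):
    c=rot(d['attitude']).T@(np.array(p)-d['xyz']);t=np.arctan2(np.hypot(*c[:2]),c[2]);a=np.arctan2(c[1],c[0]);return d['cx']+f*t*np.cos(a),d['cy']+f*t*np.sin(a)
print(pf([.4085,.0535,.112]),pf([.4085,.0535,0]),pf([.409,-.053,.1]),d['xyz'])
```

```text
(np.float64(256.5495608469366), np.float64(177.59572233310374)) (np.float64(256.4944540591847), np.float64(155.72577127651581)) (np.float64(350.4084754152891), np.float64(141.10785068276107)) [0.48529141 0.0254315  0.40344287]
```

View pics/w1.png

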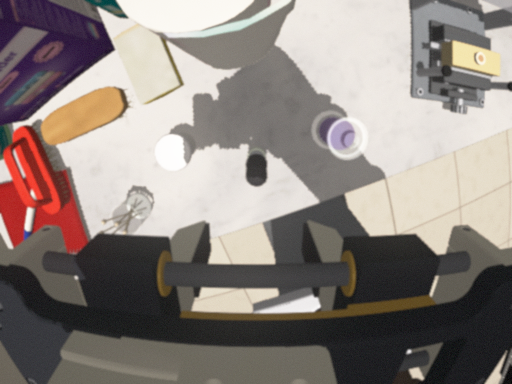

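Call:
drive_tool(steps=[[0.4, 0, -1, -15, 0], [0.4, 0, 0, -15, 0], [0.4, 0, 0, -15, 0], [0.4, 0, 0, -15, 0], [0.4, 0, 0, -15, 0], [0.4, 0, 0, -15, 0], [0.4, 0, 0, -15, 0], [0.4, 0, 0, -15, 0], [0.4, 0, 0, -15, 0], [0.4, 0, 0, -15, 0], [0.4, 0, 0, -15, 0], [0.4, 0, 0, -15, 0], [0.4, 0, 0, 0, 0], [0.8, 0, 0, 0, 0], [1, 0, 0, 0, 0], [1, 0, 0, 0, 0], [1, 0, 0, 0, 0], [1, 0, 0, 0, 0], [1, 0, 0, 0, 0]], grip_force=50)

```text
clock: 4.27
position: [0.4093, 0.0528, 0.0672]
ee_rot: [-3.092, 0.557, -0.001]
force: [0.1, 0.3, 4.8]
width: 0.243
gripper_force: 50.0
```

Call:
drive_tool(steps=[[1, 0, 0, 5, 0], [1, 0, 0, 15, 0], [1, 0, 0, 20, 0], [1, 0, 0, 25, 0], [1, 0, 0, 30, 0], [1, 0, 0, 30, 0], [1, 0, 0, 25, 0], [1, 4, -8, 0, 0], [1, 5, -25, 0, 0], [1, 5, -30, 0, 0], [1, 5, -30, 0, 0], [1, 5, -30, 0, 0], [1, 5, -30, 0, 0], [1, 5, -30, 0, 0], [1, 5, -30, 0, 0], [1, 5, -30, 0, 0], [1, 5, -30, 0, 0], [1, 5, -20, 0, 0], [1, 0, -10, 0, 0]])

```text
clock: 5.85
position: [0.4625, -0.2537, 0.2158]
ee_rot: [3.09, -0.562, -0.002]
force: [0.2, -0.4, -1.1]
width: 0.243
gripper_force: 50.0
```

Call:
drive_tool(steps=[[1, 0, 0, -15, 0], [1, 0, 0, -15, 0], [1, 0, 0, -10, 0], [1, 0, 0, -5, 0], [1, 0, 0, 0, 0], [1, 0, 0, 0, 0]])

```text
clock: 6.35
position: [0.463, -0.2498, 0.1718]
ee_rot: [-3.092, 0.556, 0.0]
force: [0.2, -0.3, -2.3]
width: 0.241
gripper_force: 50.0
```

Run:
```python
from h import *
d=cam('wrist');t=cam('top');s=cam('side')
a=cv2.resize(d['image'][60:260,170:350],None,fx=2,fy=2,interpolation=cv2.INTER_CUBIC)
b=cv2.resize(s['image'][110:190,230:310],(400,400),interpolation=cv2.INTER_CUBIC)
cv2.imwrite('pics/c2.png',np.hstack([a,b])[:,:,::-1]);print(observe()['position'])
```

```text
[ 0.46348479 -0.25022979  0.17252442]
```

View pics/c2.png

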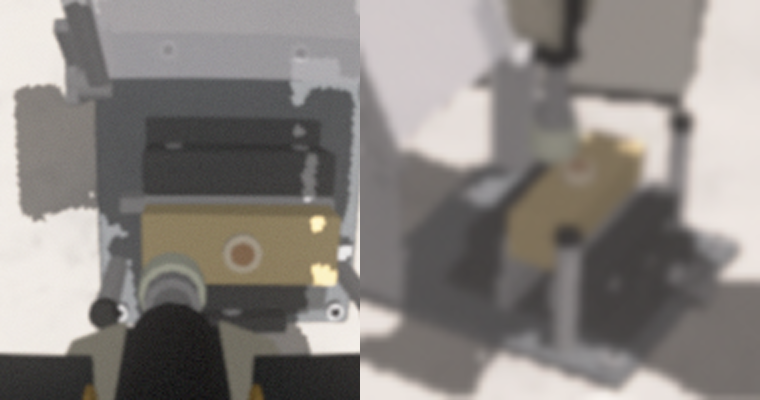

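Run:
```python
from h import *
d=cam('wrist')
print('core',onz(d,291.5,187.5,.077,True),'foot ring',onz(d,256,199,.118,True),d['xyz'])
g=d['image'].astype(int);m=((g[...,0]-g[...,2]>35)).astype(np.uint8);m[:150]=0;m[210:]=0;m[:,:235]=0;m[:,345:]=0
c=max(cv2.findContours(m,0,1)[0],key=cv2.contourArea);x,y,w,h=cv2.boundingRect(c);print(x,y,w,h)
print('left end',onz(d,x,y+8,.072,True),'right end',onz(d,x+w,y+8,.072,True))
```

```text
core [ 0.45390451 -0.28147087  0.077     ] foot ring [ 0.46852469 -0.25307266  0.118     ] [ 0.53944688 -0.27957837  0.329359  ]
241 164 98 40
left end [ 0.48177487 -0.24364598  0.072     ] right end [ 0.45093342 -0.32771184  0.072     ]
```

Call:
drive_tool(steps=[[1, -2, 0, -12, 0], [1, 0, 0, -10, 0], [1, 0, 0, -5, 0], [1, 0, 0, -5, 0], [1, 0, 0, -5, 0], [1, 0, 0, 0, 0]])

```text
clock: 7.05
position: [0.4611, -0.2502, 0.1347]
ee_rot: [3.092, -0.556, -0.0]
force: [-1.0, 0.8, 1.5]
width: 0.243
gripper_force: 50.0
```

Call:
drive_tool(steps=[[1, 0, 0, 10, 0], [1, 0, 0, 20, 0], [1, -7, -19, 0, 0], [1, -8, -20, 0, 0], [1, -7, -19, 0, 0], [1, 0, 0, 0, 0], [1, 0, 0, -10, 0], [1, 0, 0, -5, 0], [1, 0, 0, -5, 0], [1, 0, 0, -5, 0], [1, 0, 0, -5, 0], [1, 0, 0, 0, 0]])

```text
clock: 8.05
position: [0.4391, -0.3079, 0.1343]
ee_rot: [3.092, -0.555, -0.001]
force: [-1.1, -0.8, -0.3]
width: 0.24
gripper_force: 50.0
```

Call:
drive_tool(steps=[[1, 0, 0, -4, 0], [1, 0, 0, 0, 0]])

```text
clock: 8.22
position: [0.4392, -0.3083, 0.1313]
ee_rot: [3.091, -0.556, 0.0]
force: [-2.9, 0.2, 7.5]
width: 0.241
gripper_force: 50.0
```

Call:
drive_tool(steps=[[1, 0, 0, 10, 0], [1, 0, 0, 20, 0], [1, 7, 19, 0, 0], [1, 8, 20, 0, 0], [1, 7, 19, 0, 0], [1, 0, 0, 0, 0], [1, 0, 0, -10, 0], [1, 0, 0, -5, 0], [1, 0, 0, -5, 0], [1, 0, 0, -5, 0], [1, 0, 0, -5, 0], [1, 0, 0, 0, 0]])

```text
clock: 9.22
position: [0.4614, -0.2507, 0.131]
ee_rot: [3.092, -0.558, 0.001]
force: [-1.1, 0.1, 5.9]
width: 0.244
gripper_force: 50.0
```

Call:
drive_tool(steps=[[1, 0, 0, -2, 0], [1, 0, 0, 0, 0]])

```text
clock: 9.38
position: [0.4619, -0.2508, 0.1309]
ee_rot: [3.091, -0.558, 0.004]
force: [-6.2, 3.7, 25.5]
width: 0.243
gripper_force: 50.0
```

Call:
drive_tool(steps=[[1, 0, 0, 10, 0], [1, 0, 0, 20, 0], [1, -7, -19, 0, 0], [1, -8, -20, 0, 0], [1, -7, -19, 0, 0], [1, 0, 0, 0, 0], [1, 0, 0, -10, 0], [1, 0, 0, -5, 0], [1, 0, 0, -5, 0], [1, 0, 0, -5, 0], [1, 0, 0, -4, 0], [1, 0, 0, -2, 0], [1, 0, 0, 0, 0]])

```text
clock: 10.47
position: [0.4407, -0.308, 0.1306]
ee_rot: [3.091, -0.555, 0.005]
force: [-7.0, 3.8, 31.0]
width: 0.245
gripper_force: 50.0
```

Call:
drive_tool(steps=[[1, 0, 0, 11, 0], [1, 0, 0, 20, 0], [1, 7, 19, 0, 0], [1, 8, 20, 0, 0], [1, 7, 19, 0, 0], [1, 0, 0, 0, 0], [1, 0, 0, -10, 0], [1, 0, 0, -6, 0], [1, 0, 0, -5, 0], [1, 0, 0, -5, 0], [1, 0, 0, -5, 0], [1, 0, 0, -1, 0], [1, 0, 0, 0, 0]])

```text
clock: 11.55
position: [0.4627, -0.2517, 0.1299]
ee_rot: [3.09, -0.558, 0.007]
force: [-6.3, 2.3, 33.9]
width: 0.242
gripper_force: 50.0
```

Call:
drive_tool(steps=[[1, 0, 0, 11, 0], [1, 0, 0, 20, 0], [1, 0, 0, 20, 0], [1, 0, 0, 10, 0], [1, 0, 0, 0, 0]])

```text
clock: 11.97
position: [0.4621, -0.2512, 0.1895]
ee_rot: [3.09, -0.558, 0.006]
force: [-0.0, -0.1, -1.3]
width: 0.241
gripper_force: 50.0
```

Run:
```python
from h import *
d=cam('wrist');s=cam('side');t=cam('top','top2.png')
a=cv2.resize(d['image'][60:260,170:350],None,fx=2,fy=2,interpolation=cv2.INTER_CUBIC)
b=cv2.resize(s['image'][100:190,230:310],(400,400),interpolation=cv2.INTER_CUBIC)
cv2.imwrite('pics/c3.png',np.hstack([a,b])[:,:,::-1]);print(observe()['position'])
```

```text
[ 0.46027728 -0.25026951  0.18658321]
```

View pics/c3.png

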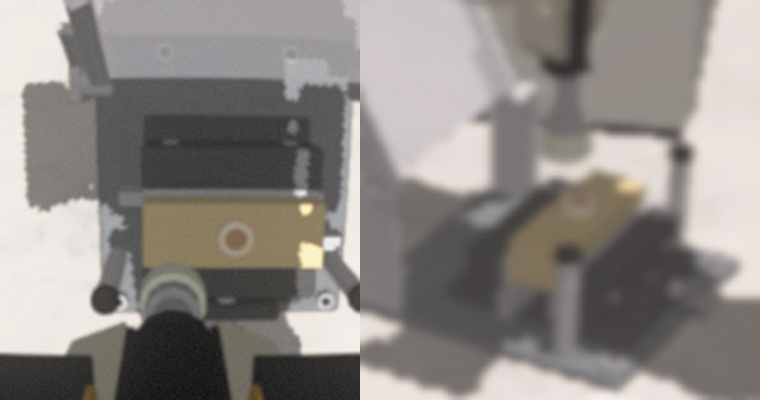

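Call:
drive_tool(steps=[[1, 0, 0, 20, 0], [1, 0, 8, 10, 0], [1, -5, 25, 0, 0], [1, -5, 30, 0, 0], [1, -5, 30, 0, 0], [1, -5, 30, 0, 0], [1, -5, 30, 0, 0], [1, -5, 30, 0, 0], [1, -5, 30, 0, 0], [1, -5, 30, 0, 0], [1, -5, 30, 0, 0], [1, -5, 20, 0, 0], [1, -2, 10, 0, 0], [1, 0, 0, -20, 0], [1, 0, 0, -25, 0], [1, 0, 0, -25, 0], [1, 0, 0, -25, 0], [1, 0, 0, -20, 0], [1, 0, 0, -15, 0], [1, 0, 0, 0, 0]])

```text
clock: 13.78
position: [0.4065, 0.0528, 0.0851]
ee_rot: [3.091, -0.555, -0.008]
force: [0.4, 0.6, -1.8]
width: 0.241
gripper_force: 50.0
```

Run:
```python
from h import *
o=observe();print(o['position'],o['force'])
```

```text
[0.40654804 0.05279905 0.08505184] [ 0.40399951  0.62206806 -1.82422315]
```

Call:
drive_tool(steps=[[1, 0, 0, -8, 0], [1, 0, 0, -5, 0], [1, 0, 0, -3, 0], [1, 0, 0, -1, 0], [1, 0, 0, 0, 0]])

```text
clock: 14.2
position: [0.4092, 0.0528, 0.071]
ee_rot: [-3.092, 0.557, -0.001]
force: [-0.5, -0.1, -2.1]
width: 0.239
gripper_force: 50.0
```

Call:
drive_tool(steps=[[1, 0, 0, -1, 0], [1, 0, 0, 0, 0]])

```text
clock: 14.37
position: [0.4092, 0.0528, 0.07]
ee_rot: [-3.092, 0.557, -0.001]
force: [0.2, 0.4, -1.9]
width: 0.245
gripper_force: 50.0
```

Call:
drive_tool(steps=[[1, 0, 0, -1, 0], [1, 0, 0, -1, 0], [1, 0, 0, 0, 0]])

```text
clock: 14.62
position: [0.409, 0.0527, 0.0677]
ee_rot: [3.092, -0.557, 0.0]
force: [0.3, -0.1, -1.3]
width: 0.246
gripper_force: 50.0
```

Call:
drive_tool(steps=[[1, 0, 0, -1, 0], [1, 0, 0, 0, 0]])

```text
clock: 14.78
position: [0.409, 0.0528, 0.0666]
ee_rot: [3.092, -0.557, -0.0]
force: [0.0, -0.0, -1.5]
width: 0.244
gripper_force: 50.0
```

Call:
drive_tool(steps=[[1, 0, 0, -1, 0], [1, 0, 0, 0, 0]])

```text
clock: 14.95
position: [0.4091, 0.0528, 0.0661]
ee_rot: [3.092, -0.557, 0.001]
force: [-1.8, 0.1, 7.9]
width: 0.242
gripper_force: 50.0
```

Call:
drive_tool(steps=[[1, 0, 0, -1, 0], [1, 0, 0, 0, 0]])

```text
clock: 15.12
position: [0.4094, 0.0529, 0.066]
ee_rot: [3.091, -0.557, 0.002]
force: [-4.8, -1.0, 26.3]
width: 0.242
gripper_force: 50.0
```

Call:
drive_tool(steps=[[1, 0, 0, 1.5, 0], [1, 0, 0, 0, 0], [0.8, 0, 0, 0, 0], [0.6, 0, 0, 0, 0], [0.4, 0, 0, 0, 0], [0.4, 0, 0, 0, 0], [0.4, 0, 0, 0, 0], [0.4, 0, 0, 0, 0]])

```text
clock: 15.78
position: [0.409, 0.0528, 0.0662]
ee_rot: [3.092, -0.557, -0.0]
force: [-0.7, -0.4, -0.1]
width: 0.555
gripper_force: 0.0
```

Call:
drive_tool(steps=[[0.4, 0, 0, 10, 0], [0.4, 0, 0, 20, 0], [0.4, 0, 0, 30, 0], [0.4, 0, 0, 30, 0], [0.4, 0, 0, 35, 0], [0.4, 0, 0, 35, 0], [0.4, 0, 0, 35, 0], [0.4, 0, 0, 35, 0], [0.4, 0, 0, 0, 0], [0.4, 0, 0, 0, 0]])

```text
clock: 16.62
position: [0.41, 0.053, 0.298]
ee_rot: [-3.091, 0.557, -0.006]
force: [-0.5, 1.1, -1.1]
width: 0.599
gripper_force: 0.0
```

Run:
```python
from h import *
d=cam('side');w=cam('wrist');t=cam('top')
a=cv2.resize(d['image'][60:280,210:310],(364,800))
b=cv2.resize(t['image'][90:240,180:450],(600*270//300,300),interpolation=cv2.INTER_CUBIC)
c=np.zeros((600,812,3),np.uint8);a=cv2.resize(a,(272,598));c[:598,:272]=a;c[:300,272:272+540]=b;c[300:,272:672]=cv2.resize(w['image'],(400,300))
cv2.imwrite('pics/c4.png',c[:,:800,::-1]);print(observe()['position'])
```

```text
[0.4082215  0.05251175 0.29512182]
```

View pics/c4.png

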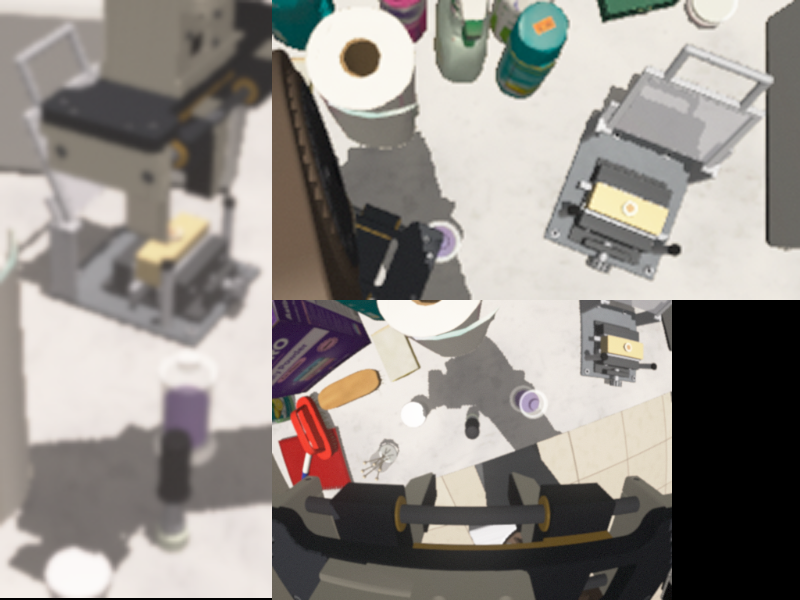

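Run:
```python
from h import *
d=cam('top')
a=onz(d,300+291/3.333,105+30/3.333,.231);b=onz(d,300+433/3.333,105+83/3.333,.231);v=a-b
print(a,b,np.hypot(*v[:2]),np.degrees(np.arctan2(v[1],v[0])),(a+b)/2)
C=np.array([.4520,-.279]);x=np.array([.937,-.349]);y=np.array([.349,.937])
for t in (2,1.75,1.57,1.4,1.2,1,.8,.6,.4,.2,0):print(t,np.round(C+x*(.076-.16*np.cos(t)),4),round(.086+.16*np.sin(t),4))
s=cam('side')
H=np.append(C+x*(.076-.16*np.cos(2)),.2315)
for n in(-.042,.042):
  p=H+np.append(y*n,0);print(proj(d,p),proj(s,p))
print('side seen',215+(538-467)/3.333,60+35/3.333, 215+(475-467)/3.333,60+72/3.333)
print('top seen',300+433/3.333,105+83/3.333,300+291/3.333,105+30/3.333)
print('oven base', onz(d,428,215,0),onz(d,428,100,0),onz(d,470,72,.25))
print(observe()['joints'])
```

```text
[ 0.60128189 -0.29024542  0.231     ] [ 0.57124094 -0.37475684  0.231     ] 0.08969191462336429 70.4314183867412 [ 0.58626141 -0.33250113  0.231     ]
2 [ 0.5856 -0.3288] 0.2315
1.75 [ 0.5499 -0.3155] 0.2434
1.57 [ 0.5231 -0.3055] 0.246
1.4 [ 0.4977 -0.296 ] 0.2437
1.2 [ 0.4689 -0.2853] 0.2351
1 [ 0.4422 -0.2754] 0.2206
0.8 [ 0.4188 -0.2666] 0.2008
0.6 [ 0.3995 -0.2594] 0.1763
0.4 [ 0.3851 -0.2541] 0.1483
0.2 [ 0.3763 -0.2508] 0.1178
0 [ 0.3733 -0.2497] 0.086
(np.float64(426.6902858427851), np.float64(129.91927568151425)) (np.float64(235.0538363007584), np.float64(70.34169214666915))
(np.float64(386.9796900074288), np.float64(114.4303324708032)) (np.float64(216.81901594906512), np.float64(82.23249444332278))
side seen 236.30213021302131 70.5010501050105 217.40024002400241 81.6021602160216
top seen 429.9129912991299 129.9024902490249 387.3087308730873 114.000900090009
oven base [ 0.4061402  -0.48001134  0.        ] [ 0.70847091 -0.48239318  0.        ] [ 0.68228861 -0.44482534  0.25      ]
[ 0.26921068  0.06572791 -0.54781238  1.90464378  0.03639508  1.18354468
 -2.21838933]
```

Call:
drive_tool(steps=[[0.4, 11, -24, 1, 0.098], [0.4, 11, -24, 1, 0.098], [0.4, 11, -24, 1, 0.098], [0.4, 11, -24, 1, 0.098], [0.4, 11, -24, 1, 0.098], [0.4, 11, -24, 1, 0.098], [0.4, 11, -24, 1, 0.098], [0.4, 11, -24, 1, 0.098], [0.4, 11, -24, 0, 0.098], [0.4, 11, -24, 0, 0.098], [0.4, 11, -24, 0, 0.098], [0.4, 11, -24, 0, 0.098], [0.4, 11, -24, 0, 0.098], [0.4, 11, -24, 0, 0.098], [0.4, 11, -24, 0, 0.098], [0.4, 11, -24, 0, 0.098], [0.4, 0, 0, 0, 0], [0.4, 0, 0, 0, 0]], grip_force=12)

```text
clock: 18.37
position: [0.5845, -0.3325, 0.3017]
ee_rot: [-2.582, -1.784, 0.002]
force: [-1.0, 0.9, -0.4]
width: 0.602
gripper_force: 0.0
```

Run:
```python
from h import *
o=observe();print(o['position'],R.from_rotvec(o['ee_rot']).as_matrix()[:,1],o['joints'])
```

```text
[ 0.58451153 -0.33249628  0.30174708] [ 0.93528422 -0.35388227 -0.00328074] [ 0.73733476  0.52533418 -0.50333596  1.29087407  0.24742709  1.3897436
 -0.11522442]
```

Call:
drive_tool(steps=[[0.4, 1, 0, -15, 0], [0.4, 0, 1, -20, 0], [0.4, 0, 0, -20, 0], [0.4, 0, 0, -20, 0], [0.4, 0, 0, -12, 0], [0.4, 0, 0, 0, 0]])

```text
clock: 18.87
position: [0.5843, -0.3286, 0.214]
ee_rot: [-2.578, -1.787, 0.004]
force: [0.0, 0.7, -0.5]
width: 0.599
gripper_force: 0.0
```

Call:
drive_tool(steps=[[0.7, 0, 0, 0, 0], [0.9, 0, 0, 0, 0], [1, 0, 0, 0, 0], [1, 0, 0, 0, 0], [1, 0, 0, 0, 0], [1, 0, 0, 0, 0]])

```text
clock: 19.37
position: [0.5862, -0.3303, 0.2178]
ee_rot: [2.582, 1.788, 0.001]
force: [-1.0, 0.7, -0.3]
width: 0.215
gripper_force: 0.0
```

Call:
drive_tool(steps=[[1, 0, 0, -3, 0], [1, 0, 0, 0, 0], [1, 0, 0, 0, 0], [1, 0, 0, 0, 0]])

```text
clock: 19.7
position: [0.5859, -0.3302, 0.2141]
ee_rot: [-2.582, -1.789, 0.0]
force: [0.8, 0.5, -0.0]
width: 0.103
gripper_force: 12.0
```

Run:
```python
from h import *
x=np.array([.937,-.349]);p=lambda t:np.append(x*(-160*np.cos(t)),160*np.sin(t))
T=np.linspace(2,0,41);a=p(2);cum=np.zeros(3);rows=[]
for t in T[1:]:
    s=np.round(p(t)-p(2)-cum,1);cum+=s;rows.append([1]+s.tolist()+[0])
print(rows[:20]);print(rows[20:])
```

```text
[[1, -6.9, 2.6, 3.1, 0], [1, -7.0, 2.6, 2.8, 0], [1, -7.2, 2.6, 2.4, 0], [1, -7.2, 2.8, 2.0, 0], [1, -7.4, 2.7, 1.7, 0], [1, -7.4, 2.7, 1.2, 0], [1, -7.4, 2.8, 0.8, 0], [1, -7.5, 2.8, 0.4, 0], [1, -7.5, 2.8, 0.1, 0], [1, -7.5, 2.8, -0.4, 0], [1, -7.5, 2.8, -0.8, 0], [1, -7.4, 2.7, -1.1, 0], [1, -7.3, 2.8, -1.6, 0], [1, -7.3, 2.7, -1.9, 0], [1, -7.2, 2.6, -2.4, 0], [1, -7.0, 2.7, -2.7, 0], [1, -6.9, 2.5, -3.0, 0], [1, -6.8, 2.6, -3.5, 0], [1, -6.6, 2.4, -3.8, 0], [1, -6.4, 2.4, -4.2, 0]]
[[1, -6.2, 2.3, -4.4, 0], [1, -6.0, 2.2, -4.9, 0], [1, -5.7, 2.2, -5.1, 0], [1, -5.5, 2.0, -5.4, 0], [1, -5.3, 2.0, -5.7, 0], [1, -5.0, 1.8, -6.0, 0], [1, -4.6, 1.8, -6.3, 0], [1, -4.4, 1.6, -6.4, 0], [1, -4.1, 1.5, -6.8, 0], [1, -3.8, 1.4, -6.9, 0], [1, -3.4, 1.3, -7.1, 0], [1, -3.1, 1.2, -7.3, 0], [1, -2.7, 1.0, -7.4, 0], [1, -2.4, 0.9, -7.6, 0], [1, -2.0, 0.7, -7.7, 0], [1, -1.7, 0.7, -7.8, 0], [1, -1.3, 0.5, -7.9, 0], [1, -1.0, 0.3, -7.9, 0], [1, -0.5, 0.2, -8.0, 0], [1, -0.2, 0.1, -8.0, 0]]
```

Call:
drive_tool(steps=[[1, -7, 2.6, 3, 0], [1, -7, 2.6, 3, 0], [1, -7, 2.6, 2.3, 0], [1, -7.2, 2.7, 2, 0], [1, -7.4, 2.7, 1.7, 0], [1, -7.4, 2.7, 1.2, 0], [1, -7.4, 2.8, 0.8, 0], [1, -7.5, 2.8, 0.4, 0], [1, -7.5, 2.8, 0.1, 0], [1, -7.5, 2.8, -0.4, 0], [1, -7.5, 2.8, -0.8, 0], [1, -7.4, 2.7, -1.1, 0], [1, 0, 0, 0, 0]])

```text
clock: 20.78
position: [0.4965, -0.2969, 0.2262]
ee_rot: [-2.581, -1.789, 0.001]
force: [0.8, 1.7, 1.3]
width: 0.101
gripper_force: 12.0
```

Call:
drive_tool(steps=[[1, -7.3, 2.8, -1.6, 0], [1, -7.3, 2.7, -2, 0], [1, -7.2, 2.6, -2.4, 0], [1, -7, 2.7, -2.7, 0], [1, -7, 2.5, -3, 0], [1, -6.8, 2.6, -3.5, 0], [1, -6.6, 2.4, -3.8, 0], [1, -6.4, 2.4, -4.2, 0], [1, -6.2, 2.3, -4.4, 0], [1, -6, 2.2, -4.9, 0], [1, -5.7, 2.2, -5.1, 0], [1, -5.5, 2, -5.4, 0], [1, -5.3, 2, -5.7, 0], [1, -5, 1.8, -6, 0], [1, 0, 0, 0, 0]])

```text
clock: 22.03
position: [0.4076, -0.2639, 0.1704]
ee_rot: [-2.581, -1.788, 0.001]
force: [1.3, 2.1, -0.7]
width: 0.103
gripper_force: 12.0
```

Call:
drive_tool(steps=[[1, -4.6, 1.8, -6.3, 0], [1, -4.4, 1.6, -6.4, 0], [1, -4, 1.5, -6.8, 0], [1, -3.8, 1.4, -7, 0], [1, -3.4, 1.3, -7, 0], [1, -3, 1.2, -7.3, 0], [1, -2.7, 1, -7.4, 0], [1, -2.4, 1, -7.6, 0], [1, -2, 0.7, -7.7, 0], [1, -1.7, 0.7, -7.8, 0], [1, 0, 0, 0, 0]])

```text
clock: 22.95
position: [0.3767, -0.2524, 0.0992]
ee_rot: [-2.582, -1.789, -0.0]
force: [1.8, -1.4, -0.8]
width: 0.107
gripper_force: 12.0
```

Call:
drive_tool(steps=[[1, -1.3, 0.5, -8, 0], [1, -1, 0.3, -8, 0], [1, -0.5, 0.2, -7, 0], [1, 0, 0, -4, 0], [1, 0, 0, -2, 0], [1, 0, 0, 0, 0]])

```text
clock: 23.45
position: [0.3744, -0.2515, 0.0714]
ee_rot: [2.582, 1.789, -0.0]
force: [1.5, -1.8, -0.2]
width: 0.102
gripper_force: 12.0
```

Call:
drive_tool(steps=[[1, 0, 0, -1.5, 0], [1, 0, 0, -1.5, 0], [1, 0, 0, 0, 0]])

```text
clock: 23.7
position: [0.3744, -0.2515, 0.0692]
ee_rot: [2.581, 1.788, -0.0]
force: [-1.1, -0.4, 13.2]
width: 0.105
gripper_force: 12.0
```

Call:
drive_tool(steps=[[1, 0, 0, -1, 0], [1, 0, 0, 0, 0], [1, 0, 0, 0, 0]])

```text
clock: 23.95
position: [0.3745, -0.2515, 0.0684]
ee_rot: [2.581, 1.788, -0.0]
force: [-2.6, 0.8, 17.2]
width: 0.102
gripper_force: 12.0
```

Call:
drive_tool(steps=[[0.85, 0, 0, 0.5, 0], [0.75, 0, 0, 0, 0], [0.7, 0, 0, 0, 0], [0.7, 0, 0, 0, 0], [0.7, 0, 0, 0, 0]])

```text
clock: 24.37
position: [0.3738, -0.2511, 0.0677]
ee_rot: [-2.582, -1.789, 0.0]
force: [0.3, 0.1, -0.0]
width: 0.294
gripper_force: 0.0
```

Call:
drive_tool(steps=[[0.7, 0, 0, 3, 0], [0.7, 0, 0, 6, 0], [0.7, 0, 0, 10, 0], [0.7, 0, 0, 15, 0], [0.7, 0, 0, 25, 0], [0.7, 0, 0, 30, 0], [0.7, 0, 0, 35, 0], [0.7, 0, 0, 0, 0], [0.7, 0, 0, 0, 0], [0.7, 0, 0, 0, 0]])

```text
clock: 25.2
position: [0.3739, -0.2513, 0.1924]
ee_rot: [2.582, 1.788, -0.0]
force: [0.1, 0.9, -0.3]
width: 0.296
gripper_force: 0.0
```

Run:
```python
from h import *
d=cam('side');t=cam('top')
a=cv2.resize(d['image'][60:280,210:360],(409,600));b=cv2.resize(t['image'][90:240,180:450],(390,217),interpolation=cv2.INTER_CUBIC)
c=np.zeros((600,800,3),np.uint8);c[:,:409]=a;c[:217,409:799]=b
cv2.imwrite('pics/c5.png',c[:,:,::-1]);o=observe();print(o['position'],o['force'])
```

```text
[ 0.37331813 -0.25093668  0.19129739] [ 0.43699676 -0.24928516 -0.28075318]
```

View pics/c5.png

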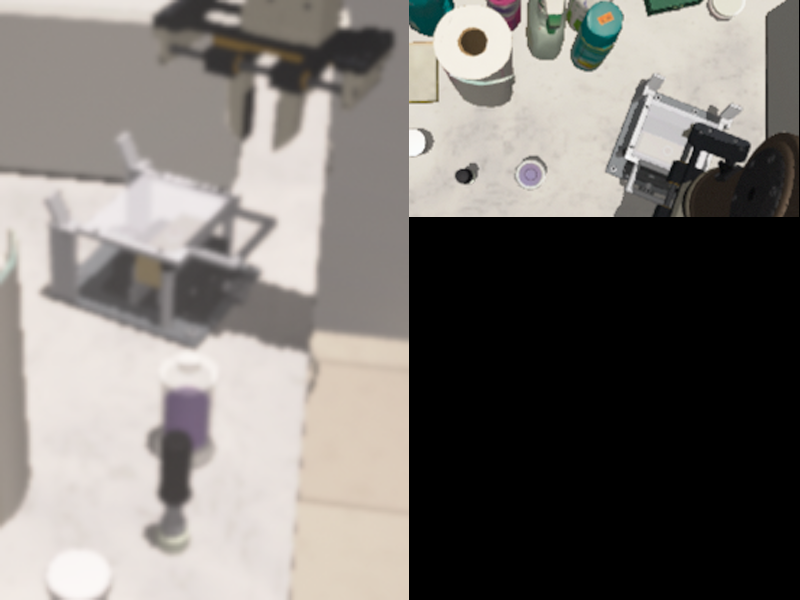

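The guard lies closed on its posts, the tamper stands upright, and the gripper is clear of everything. I'm handing the job in.

```bash
python3 -c "
from cell import arm;print(arm.sign_off())"
```

```text
the job is handed in; nothing more can be done
None
```

The job is handed in at about 25 s of the 72 s allowed; the hand-in gave no verdict. The block took 25–34 N taps on both shoulders without moving, at its fully-down height (about 64 mm); the tamper stands on its foot, the guard lies on its front posts, and I saw no sign that the jar, cup or beaker had moved.

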